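# Level the empty grinder stand with a spirit level

## Task

Stand the spirit level on the empty oak grinder stand, bubble side up and lengthwise from the knob to the rear, and let go of it. Then take hold of the round levelling knob, bear down on it so that the soft pad under its foot is squashed right home as it will be under the grinder, and turn it until the bubble sits centred between the two lines, without shifting the portafilter, cups, jar or spoon. Finish still holding the knob pressed down with the bubble centred, so that I can tighten the lock nut.

Things in the scene. Friction and masses are not known exactly. Their poses are not given: they have to be found in the camera images.
- level: aluminium pocket spirit level, a bar 130 long, 20 wide, 34 high (mm), 0.13 to 0.2 kg, lying the right way up on the counter at the start. Origin: centre of its underside; x along its length, z up. The vial (60 long, yellow-green, two black lines 20 apart) is let into the middle of its top edge. Either end may point to the knob.
- bubble (a joint): place of the bubble (14 mm long) in the level's vial: metres from the middle, positive towards the level's own +x end, limited to +-0.020. It runs to the higher end: 1.2 mm for each mrad of slope, and takes about 2 s to settle. Between the lines means within 2.5 mm of 0
- plate: oak board of the grinder stand, 200 (x) by 180 (y) by 18 mm, top 48 above the counter, with a tongue (64 wide, 71 long) on its -x side for the levelling screw. It tilts about its y axis on two rear feet; origin midway between them on its underside. From there (mm): top z = +18, the 200 x 180 part x = -180 to +20, y = +-90, screw x = -215, y = 0. z up, x from knob to rear
- plate_mid (a point): point on the top face of the board where the level stands well: on the board's centre line, 140 mm from the screw's axis, 75 mm from the line of the rear feet; axes as the board's
- knob: round knurled aluminium knob, 40 mm diameter, 24 high, on the levelling screw (4 mm of travel a turn, 0.05 N m friction, stays as left). Clockwise from above raises the board at the knob: a radian is 3.0 mrad of slope, 3.6 mm of bubble. At the start the knob end is too low by 1.3 to 2.8 rad of turn (with the pad home). Its z points up the screw
- knob_grip (a point): middle of the knob's height, on its axis: the point to grip, about 75 mm above the counter and 28 above the board (knob from 12 below to 12 above it). The screw stands on the pad, so turning leaves the knob's height alone; it only sinks with the pad
- pad (a joint): squash of the soft rubber pad under the levelling screw, in metres: 0 free, 0.0015 right home (a firm stop). The empty stand's own weight gives about 0.0007; about 8 N of push down on the knob brings it home; it springs back when let go. Pressing it home lowers the knob end by 1.3 mm in all (6 mrad of slope, 7 mm of bubble)
- portafilter: steel portafilter with a dark wooden handle, 235 long, 74 wide, 70 high, loose on the counter. Origin on the counter near its balance point; the basket's centre is at x = +70, the handle runs to x = -118
- cup0: lowest of a stack of three white demitasse cups, rim down, 62 diameter (handle to 50 mm from the axis), stack 138 high, loose. Origin: centre of its rim, on the counter
- cup1: middle cup of the stack; origin 40 mm above that of the lowest
- cup2: top cup of the stack; origin 80 mm above that of the lowest
- jar: cobalt glass jar with a steel screw-top lid, 82 diameter, 122 high, loose. Origin: centre of its underside
- spoon: spoon with a walnut handle, 170 mm long, lying on the counter beyond the stand. Origin on the counter near its middle, x from handle to bowl
Mind the look-alikes: they are no part of the job. There is more than one size of the level; the job needs the middle-sized.

How it is judged:
On the way:
1. the level stands on the board, upright and lengthwise, and is let go (angle between the x axis of level and the x axis of plate, either way round below 0.2 rad and angle between level's own z axis and vertical below 0.06 rad and z of level in the frame of plate between 0.015 and 0.021 m and contact force between level and plate above 0.6 N and contact force between the fingers and level below 0.1 N), for 0.3 s.
At the end, for the whole second after the job is handed in: fingers on the knob (over 4 N) pressing it so that the pad is squashed over 1.2 of its 1.5 mm, bubble within 2.5 mm of the vial's middle, board within 4 mrad of level; the level stands free on the board, upright, within 0.2 rad of lengthwise (value of joint bubble between -0.0025 and 0.0025 m and angle between plate's own z axis and vertical below 0.004 rad and value of joint pad above 0.0012 m and contact force between the fingers and knob above 4 N and angle between the x axis of level and the x axis of plate, either way round below 0.2 rad and angle between level's own z axis and vertical below 0.06 rad and z of level in the frame of plate between 0.015 and 0.021 m and contact force between level and plate above 0.6 N and contact force between the arm and level below 0.1 N); the arm keeps its last pose, push and grip.
It fails at once if a bystander is moved by more than 20 mm (distance of any of portafilter, cup0, cup1, cup2, jar, spoon from where it was at the start of the episode above 0.02 m).
It also fails if it takes over 58 s, if anything falls off the work surface, if the arm or the gripper's body presses on something with over 40 N, if the wrist force passes 120 N, or if a joint passes its speed limit or range.

## Robot

A 7-joint arm with a two-finger parallel gripper is mounted at the origin on the work surface. World frame = base frame: x ahead of the robot, y to its left, z up, the work surface at z = 0. Lengths are in m, angles in rad, forces in N, time in s.
With the tool pointing down it reaches from about 0.425 to 0.925 m from the base axis. Payload 6.8 kg.
Tool frame: the origin (TCP) lies between the finger pads; the fingertips stand 17 mm ahead of it and the grasp point (between the pads) lies 2 mm behind it; z points along the fingers, y is the direction in which the jaws open and shut (so a half turn about z gives the same grasp; the last joint's range is limited). The gripper opens to 85 mm and grips with 20 to 120 N. Pads are 22 mm wide; open, the fingers measure 114 mm over their backs; the gripper's body (76 mm by 85 mm) begins 54 mm behind the grasp point. The pads swing forward as they close: fully open they stand 13 mm farther back than shut.
Start: joints at [-1.319, 0.477, 0.022, 1.555, -0.011, 1.109, -0.083], TCP at [0.238, 0.632, 0.248] pointing down, gripper open.
Joint ranges: [-2.96, 2.96], [-0.34, 2.1], [-1.41, 1.46], [0.24, 2.44], [-1.37, 4.51], [0.17, 1.92], [-2.96, 2.96]. Speed limits (rad/s): [2.39, 2.39, 3.14, 3.14, 3.14, 3.14, 3.14].

## Interface

Orientations are given as a unit quaternion [w, x, y, z].
In Python, from station import bot gives the robot as it stands. The module is installed in compiled form; this text tells all that it offers.
- The arm moves only by the tool carry_out, never from a script. Its argument "moves" is a list of rows, each a list of 3 entries, a list of its own where there are three numbers: the turn, a rotation vector about the tool's x, y, z in degrees, then the shift along the tool's x, y, z in cm, then the finger opening in cm, from 0 to 8.54. A call has 1 to 5 rows; each row is the pose to reach, as a shift and turn from the pose commanded when the call began, along the tool's axes at that moment; what a row does not reach only later rows make up. A row lasts 1/8 s, in which the tool goes at most 62.5 mm and 10.7 degrees, less where a joint would pass 70% of its speed; a pose out of reach is approached as far as the arm can. A call with a gripper value outside its range is refused whole. The fingers move at their own pace and stop on an object; "newtons" is the grip in N (left out, the last holds). Time passes only in rows, so rows that repeat a pose let the fingers close. It gives the time, the measured TCP pose, the force and the opening at its end, in the units of the state.
- bot.get_obs(): the state, without advancing time (a new reading comes with each control period).
- bot.read_camera(name): name is "scene" or "top" or "wrist"; returns the picture (400x640x3 uint8, red, green, blue); there is no depth.
- bot.camera_info(name): a dict with "vertical_fov" (degrees; the focal length in pixels is half the picture's height over the tangent of half this angle, whatever the lens; pixels are square), "cx", "cy" (the principal point, pixels), "position" and "attitude" of the camera in the world. Camera axes: x right, y up, looking along -z (the intrinsics and any distortion apply to the point x, -y, -z); pixel columns grow to the right and rows downward; lengths in m; the calibration is good to about 2 mm. A picture is of the moment at which its call begins: read the wrist's pose just before it. camera_info takes no time and is no camera call; for the wrist camera it gives the pose at the moment of the call.
- bot.hand_in(): hands the job in, once; it reports no verdict.
Trained networks look in the newest picture that a camera, given by its name, has taken for a name from the list of things; names that differ only in an ending like _2 or _b are one class to them, and where a whole thing is asked for, a point or a joint stands for the part that bears it (a point fixed in the world has none). Each returns a list of dicts, best first, with "score" (0 to 1); they miss things now and then, are a little off and sometimes report something else, mostly with a low value. They report only what shows in the picture. A call takes as long as a camera call. They do not tell look-alikes from the thing itself.
- bot.silhouettes(label, camera): "region" (400x640 bool, what is visible of it) and "location" ([column, row] in pixels, amid what is visible of it).
The state is a dict: "t": time; "q": joint angles; "joint_vel": joint speeds; "joint_torque": joint torques, N m; "eef_pos": TCP position; "tool_rot": TCP orientation; "contact_force": force on the tool from outside, world axes, zero at the start; "torque": the same for the moment, N m; "gripper_width": opening from 0.0 (shut) to 1.0 (fully open).
Only numpy, scipy, OpenCV 4.12 (cv2) and the standard library are available. Lean on these libraries where they do the work, as an engineer would, in place of code of your own. Each camera call takes 0.05 s, during which the arm holds its last target. There are 200 camera calls.

## Working session

There is one attempt and no reset: what is moved stays moved. The work goes in short steps, Python scripts to look and compute and a tool call to move; the robot and the scene stay as the last step left them, time stands still between calls to the robot, and variables do not carry over. Pictures are saved under pics/ and viewed, about 8 in all and at most 12, crops included, and the job is handed in when it is done.

Besides the shell and the picture viewer there is one more tool, called after "Call:" by a JSON object that holds its "op" and its "data". carry_out: Moves the arm, as the interface text tells. Its arguments: {"type":"object","properties":{"moves":{"type":"array"},"newtons":{"type":"number"}},"required":["moves"]}

```bash
mkdir -p pics
cat > h.py <<'E'
import numpy as np, cv2
from scipy.spatial.transform import Rotation as R
from station import bot
def snap(c,f=None):
    i=bot.camera_info(c); im=bot.read_camera(c)
    if f: cv2.imwrite('pics/'+f,im[:,:,::-1])
    return i,im
def q2R(q): q=np.asarray(q,float); return R.from_quat([q[1],q[2],q[3],q[0]]).as_matrix()
def att(i):
    a=np.asarray(i['attitude'],float)
    return q2R(a) if a.size==4 else a.reshape(3,3)
def K(i):
    f=200/np.tan(np.radians(i['vertical_fov'])/2)
    return np.array([[f,0,i['cx']],[0,f,i['cy']],[0,0,1]])
def ray(i,px):
    d=np.array(i.get('distortion',i.get('dist',[0,0,0,0,0])),float) if True else 0
    p=cv2.undistortPoints(np.array(px,float).reshape(-1,1,2),K(i),d).reshape(-1,2)
    return np.c_[p[:,0],-p[:,1],-np.ones(len(p))]@att(i).T
def onz(i,px,z):
    r=ray(i,px);c=np.array(i['position']);return c+r*((z-c[2])/r[:,2])[:,None]
def proj(i,P):
    p=(np.atleast_2d(P)-i['position'])@att(i)
    d=np.array(i.get('distortion',i.get('dist',[0,0,0,0,0])),float)
    return cv2.projectPoints(p*[1,-1,-1],np.zeros(3),np.zeros(3),K(i),d)[0].reshape(-1,2)
E
python3 - <<'E'
from h import *
for c in('scene','top'):
    i,_=snap(c,c+'0.png'); print(c,i)
    for l in('level','plate','knob','spoon'):
        for s in bot.silhouettes(l,c): print(l,round(s['score'],2),s['location'],s['region'].sum())
print(bot.camera_info('wrist')); print(bot.get_obs())
a=cv2.imread('pics/scene0.png');b=cv2.imread('pics/top0.png')
E
```

```text
scene {'vertical_fov': 52.702400491509756, 'cx': 314.7022695264831, 'cy': 199.46259221581042, 'position': array([ 1.48801811, -0.41241008,  0.79791968]), 'attitude': array([0.75406353, 0.38944167, 0.24846729, 0.46689119])}
level 0.77 [380.2, 158.3] 468
level 0.76 [376.3, 189.9] 300
level 0.43 [402.6, 187.9] 64
plate 0.62 [321.3, 223.1] 2892
knob 0.44 [310.9, 188.4] 121
spoon 0.67 [359.3, 276.3] 244
top {'vertical_fov': 57.98795516822189, 'cx': 324.02102082524954, 'cy': 195.00202047692738, 'position': array([0.41526404, 0.01997266, 0.97421814]), 'attitude': array([-0.70008057, -0.06021017,  0.05336651,  0.7095167 ])}
level 0.78 [228.8, 217.7] 553
level 0.72 [189.2, 203.8] 280
level 0.72 [322.3, 178.1] 5629
level 0.54 [316.8, 220.8] 197
level 0.54 [450.1, 156.2] 153
plate 0.66 [323.0, 181.7] 5847
knob 0.79 [316.4, 221.7] 204
{'vertical_fov': 62.38505217423866, 'cx': 316.2433999686794, 'cy': 198.21981219481387, 'position': array([0.16478661, 0.65909158, 0.37275861]), 'attitude': array([ 0.81262144, -0.12506617, -0.08619423,  0.56265033])}
{'t': 0.5, 'q': array([-1.31910194,  0.47703216,  0.02237137,  1.55544135, -0.01148615,
        1.10925405, -0.08309807]), 'joint_vel': array([ 1.36145702e-03,  8.05523271e-05, -7.04560023e-04,  9.10914735e-04,
       -4.24247249e-05, -1.30293164e-03,  4.75285403e-04]), 'joint_torque': array([-9.02471493e-04, -5.95805418e+01,  1.60473503e+00, -2.81288964e+01,
        1.24035639e-02,  2.69777163e-03, -2.54366972e-05]), 'eef_pos': array([0.23763976, 0.6317927 , 0.24826828]), 'tool_rot': array([-6.89595396e-06,  1.78922523e-01,  9.83863167e-01, -2.64534277e-06]), 'contact_force': array([-0.29687523, -0.13866035,  0.18328558]), 'torque': array([0.0312118 , 0.00248048, 0.01437001]), 'gripper_width': 1.0003884184289251}
```

View pics/top0.png

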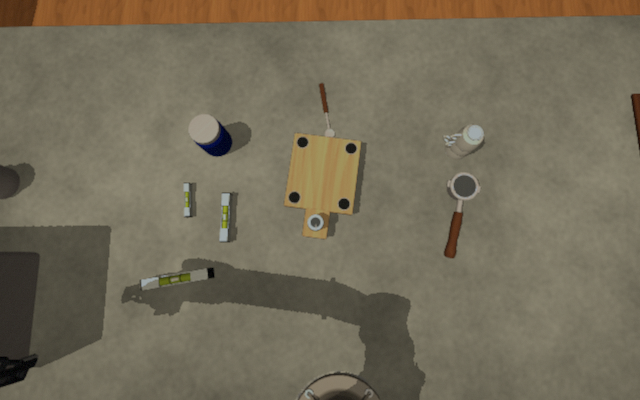

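View pics/scene0.png

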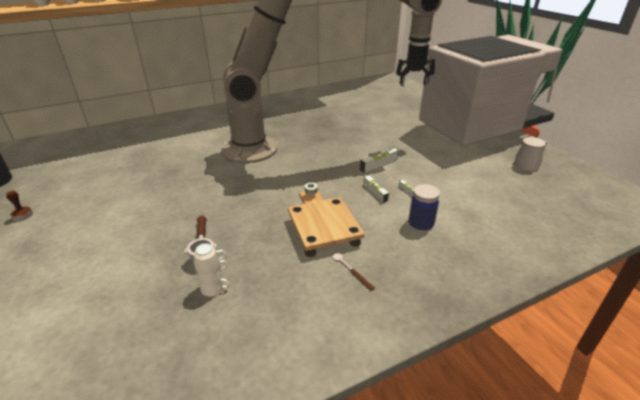

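The top view shows three candidate levels: small (187,200), medium (225,217) and large (177,279). The medium one should measure 130 mm, so I'll measure it and confirm in a crop.

Run:
```python
from h import *
i,im=snap('top')
for l,z in(('level',.034),('plate',.048),('knob',.087),('jar',.12),('spoon',.005)):
    for s in bot.silhouettes(l,'top')[:4]:
        pts=np.argwhere(s['region'])[:,::-1].astype(np.float32)
        w=onz(i,pts,z)[:,:2]
        r=cv2.minAreaRect((w*1000).astype(np.float32))
        print(l,round(s['score'],2),s['location'],[np.round(x,1) for x in r],onz(i,[s['location']],z).round(4))
# manual pixel points
for n,p,z in(('feet marks',[(302,142),(351,148),(344,204),(294,197)],.048),('knobtop',[(316,222)],.087),('bigends',[(141,284),(214,272)],.03)):
    print(n,onz(i,p,z).round(4).tolist())
c=cv2.resize(im[120:300,120:380],None,fx=3,fy=3,interpolation=cv2.INTER_CUBIC)
cv2.imwrite('pics/c1.png',c[:,:,::-1])
```

```text
level 0.88 [175.2, 277.7] [array([355.9, 407.3]), array([ 26.9, 192.3]), np.float64(9.1)] [[0.3591 0.4112 0.034 ]]
level 0.79 [228.3, 216.5] [array([512.4, 284.6]), array([ 33.4, 129.3]), np.float64(87.3)] [[0.5143 0.2798 0.034 ]]
level 0.63 [189.3, 204.0] [array([560.4, 386.8]), array([92.9, 23.7]), np.float64(6.5)] [[0.5488 0.384  0.034 ]]
plate 0.76 [321.8, 179.6] [array([588.1,  36.2]), array([181.5, 272.9]), np.float64(81.6)] [[0.6065 0.0333 0.048 ]]
knob 0.59 [314.1, 222.5] [array([489.8,  49.5]), array([37. , 34.5]), np.float64(89.2)] [[0.491 0.053 0.087]]
knob 0.46 [320.8, 179.4] [array([581.7,  34.2]), array([173. , 259.3]), np.float64(81.9)] [[0.599  0.0353 0.087 ]]
jar 0.97 [210.9, 134.6] [array([706.9, 305.8]), array([126.9,  76.6]), np.float64(44.9)] [[0.7092 0.3053 0.12  ]]
spoon 0.71 [325.1, 109.3] [array([815.4,  17.2]), array([155. ,  23.3]), np.float64(6.4)] [[0.8181 0.0223 0.005 ]]
spoon 0.48 [453.0, 150.2] [array([ 696.4, -338.2]), array([57.5, 24.6]), np.float64(41.2)] [[ 0.693  -0.3299  0.005 ]]
feet marks [[0.7095, 0.0849, 0.048], [0.6909, -0.0452, 0.048], [0.5412, -0.0234, 0.048], [0.5614, 0.1061, 0.048]]
knobtop [[0.4922, 0.0483, 0.087]]
bigends [[0.3442, 0.5, 0.03], [0.372, 0.3135, 0.03]]
```

View pics/c1.png

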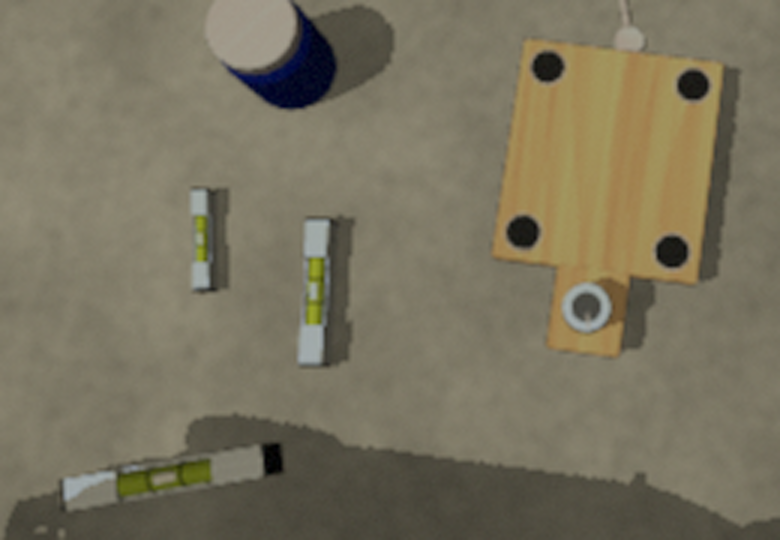

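The crop confirms it: the medium level at (225,217) measures 129 mm, against 93 mm and 192 mm for the other two. Next I'll write a small helper for move numbers and go above it.

```bash
cat >> h.py <<'E'
def plan(xyz,th):
    "tool-axis turn(deg)/shift(cm) to put TCP at xyz, pointing down, tool x at world yaw th deg"
    o=bot.get_obs(); A=q2R(o['tool_rot'])
    t=np.radians(th); x=np.array([np.cos(t),np.sin(t),0]); z=np.array([0,0,-1.]); B=np.c_[x,np.cross(z,x),z]
    print('turn',np.degrees(R.from_matrix(A.T@B).as_rotvec()).round(2),'shift',(A.T@(np.array(xyz)-o['eef_pos'])*100).round(2),'pos',o['eef_pos'].round(4),'yaw',np.degrees(np.arctan2(A[1,0],A[0,0])).round(2),'F',o['contact_force'].round(1),'w',round(o['gripper_width'],3),'q7',o['q'][6].round(2),'t',round(o['t'],2))
E
python3 - <<'E'
from h import *
plan([.47,.2845,.19],177.3)
i=bot.camera_info('wrist');A=q2R(bot.get_obs()['tool_rot']);print((A.T@att(i)).round(3))
E
```

```text
turn [  0.     0.   -17.92] shift [-33.97 -24.32   5.83] pos [0.2377 0.6318 0.2483] yaw 159.38 F [ 0.5 -0.1 -0.7] w 0.999 q7 -0.08 t 0.8
[[ 0.     0.954  0.3  ]
 [ 1.    -0.     0.   ]
 [ 0.001  0.3   -0.954]]
```

Call:
{"op": "carry_out", "data": {"moves": [[[0,0,-9],[-6,-4,0],8.5],[[0,0,-17.9],[-11,-8,1],8.5],[[0,0,-17.9],[-16,-12,2],8.5],[[0,0,-17.9],[-21,-16,4],8.5],[[0,0,-17.9],[-25,-18,5],8.5]]}}

```text
t: 1.42
eef_pos: [0.4078, 0.3747, 0.1986]
tool_rot: [0.0, 0.023, 1.0, 0.0]
contact_force: [0.6, 0.0, 0.3]
gripper_width: 0.996
```

Run:
```python
from h import *
plan([.512,.2835,.17],177.3)
```

```text
turn [0.03 0.01 0.02] shift [-10.84  -8.63   2.85] pos [0.4078 0.3747 0.1986] yaw 177.32 F [0.6 0.  0.3] w 0.996 q7 0.68 t 1.43
```

Call:
{"op": "carry_out", "data": {"moves": [[[0,0,0],[-4,-3,1],8.5],[[0,0,0],[-8,-6,2],8.5],[[0,0,0],[-10.8,-8.6,2.85],8.5],[[0,0,0],[-10.8,-8.6,2.85],8.5],[[0,0,0],[-10.8,-8.6,2.85],8.5]]}}

```text
t: 2.05
eef_pos: [0.5107, 0.2862, 0.1702]
tool_rot: [-0.0, 0.023, 1.0, 0.0]
contact_force: [0.0, -0.0, 0.3]
gripper_width: 0.99
```

Run:
```python
from h import *
plan([.512,.2835,.024],177.3)
i,im=snap('wrist','w1.png')
for s in bot.silhouettes('level','wrist'):
    pts=np.argwhere(s['region'])[:,::-1].astype(np.float32)
    r=cv2.minAreaRect((onz(i,pts,.034)[:,:2]*1000).astype(np.float32))
    print(round(s['score'],2),s['location'],r)
```

```text
turn [ 0.04 -0.02  0.01] shift [-0.15 -0.27 14.62] pos [0.5107 0.2862 0.1702] yaw 177.31 F [ 0.  -0.   0.3] w 0.99 q7 0.94 t 2.05
0.89 [393.6, 10.0] ((381.7734680175781, 361.54730224609375), (82.84675598144531, 16.302349090576172), 87.31512451171875)
0.85 [442.8, 224.2] ((547.8675537109375, 389.73297119140625), (82.1298599243164, 20.941354751586914), 3.3889987468719482)
0.78 [326.2, 186.7] ((512.3759765625, 292.71502685546875), (20.501901626586914, 131.2219696044922), 88.82056427001953)
```

View pics/w1.png

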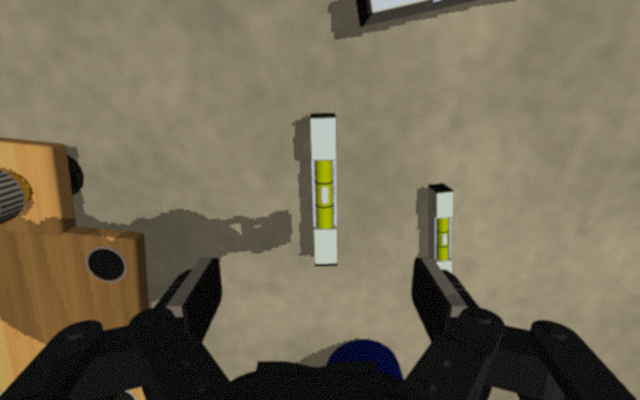

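The wrist picture shows the medium level at (324,190), with 10 mm lines clearly on it. Its centre is at (0.512, 0.2925), yaw about -1.2°. I'll correct to that and descend.

Call:
{"op": "carry_out", "data": {"moves": [[[0,0,-1.5],[-0.15,0.63,3],8.5],[[0,0,-1.5],[-0.15,0.63,7],6],[[0,0,-1.5],[-0.15,0.63,11],6],[[0,0,-1.5],[-0.15,0.63,14.5],6],[[0,0,-1.5],[-0.15,0.63,14.5],6]]}}

```text
t: 2.78
eef_pos: [0.5104, 0.2919, 0.0232]
tool_rot: [-0.002, 0.009, 1.0, -0.001]
contact_force: [-0.8, 0.5, 1.1]
gripper_width: 0.702
```

Call:
{"op": "carry_out", "data": {"moves": [[[0,0,0],[0,0,0],1],[[0,0,0],[0,0,0],1],[[0,0,0],[0,0,0],1],[[0,0,0],[0,0,0],1],[[0,0,0],[0,0,0],1]], "newtons": 40}}

```text
t: 3.4
eef_pos: [0.5139, 0.2927, 0.027]
tool_rot: [0.001, 0.011, 1.0, 0.001]
contact_force: [-0.8, 0.4, 7.6]
gripper_width: 0.232
```

Call:
{"op": "carry_out", "data": {"moves": [[[0,0,0],[0,0,0],1],[[0,0,0],[0,0,-3],1],[[0,0,0],[0,0,-6],1],[[0,0,0],[0,0,-10],1],[[0,0,0],[0,0,-12],1]]}}

```text
t: 4.03
eef_pos: [0.5137, 0.2921, 0.148]
tool_rot: [0.001, 0.011, 1.0, 0.001]
contact_force: [-0.4, -0.7, -1.9]
gripper_width: 0.224
```

Run:
```python
from h import *
plan([.5,.14,.20],171.6)
```

```text
turn [0.13 0.15 7.17] shift [  1.03 -15.22  -5.23] pos [0.5137 0.2921 0.148 ] yaw 178.77 F [-0.4 -0.7 -1.9] w 0.224 q7 0.96 t 4.03
```

Call:
{"op": "carry_out", "data": {"moves": [[[0,0,3],[-2,-6,-1],1],[[0,0,7.2],[-5,-12,-1.2],1],[[0,0,7.2],[-8,-17,-1.2],1],[[0,0,7.2],[-10,-22,-1.2],1],[[0,0,7.2],[-11,-26.5,-1.2],1]]}}

```text
t: 4.65
eef_pos: [0.6181, 0.0217, 0.1578]
tool_rot: [0.001, 0.074, 0.997, -0.0]
contact_force: [1.1, -0.2, -1.2]
gripper_width: 0.223
```

Call:
{"op": "carry_out", "data": {"moves": [[[0,0,0],[0,0,0],1],[[0,0,0],[0,0,0],1]]}}

```text
t: 4.9
eef_pos: [0.617, 0.0249, 0.1574]
tool_rot: [-0.0, 0.073, 0.997, 0.0]
contact_force: [-0.1, 0.1, -1.8]
gripper_width: 0.222
```

Run:
```python
from h import *
plan([.6295,.0295,.075],171.6)
i,im=snap('wrist','w2.png')
for l,z in(('plate',.048),('knob',.087),('level',.118)):
  for s in bot.silhouettes(l,'wrist')[:3]:
    pts=np.argwhere(s['region'])[:,::-1].astype(np.float32)
    r=cv2.minAreaRect((onz(i,pts,z)[:,:2]*1000).astype(np.float32))
    print(l,round(s['score'],2),s['location'],r)
```

```text
turn [ 0.05 -0.01 -0.02] shift [-1.17  0.63  8.24] pos [0.617  0.0249 0.1574] yaw 171.58 F [-0.1  0.1 -1.8] w 0.222 q7 1.36 t 4.9
plate 0.57 [343.6, 144.9] ((594.630126953125, 36.677879333496094), (179.01327514648438, 220.31874084472656), 81.56538391113281)
plate 0.36 [315.4, 250.6] ((655.8418579101562, 19.491928100585938), (11.853697776794434, 27.610916137695312), 81.57982635498047)
knob 0.56 [334.6, 15.7] ((504.83251953125, 50.17161560058594), (39.09548568725586, 19.942367553710938), 81.59017944335938)
level 0.94 [315.6, 234.0] ((626.2080688476562, 23.784748077392578), (27.377662658691406, 146.67897033691406), 81.62718200683594)
```

View pics/w2.png

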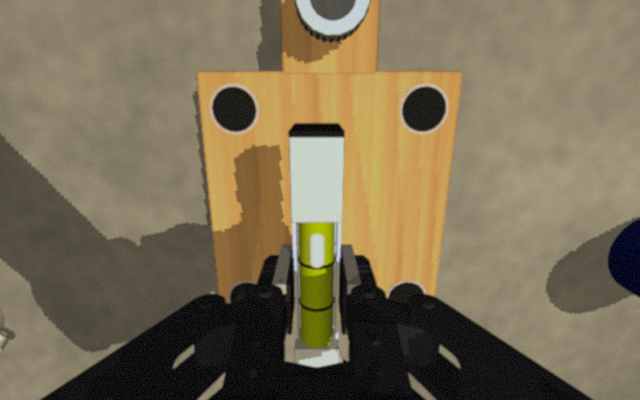

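The wrist view shows the level held centred at (316,234), aligned with the board, with the knob at (333,5). I'll lower it gently onto the board.

Call:
{"op": "carry_out", "data": {"moves": [[[0,0,0],[-1.15,0.78,2.5],1],[[0,0,0],[-1.15,0.78,5],1],[[0,0,0],[-1.15,0.78,7],1],[[0,0,0],[-1.15,0.78,7.6],1],[[0,0,0],[-1.15,0.78,7.6],1]]}}

```text
t: 5.72
eef_pos: [0.6297, 0.0305, 0.0812]
tool_rot: [-0.0, 0.073, 0.997, -0.0]
contact_force: [-0.0, 0.8, -0.7]
gripper_width: 0.227
```

Call:
{"op": "carry_out", "data": {"moves": [[[0,0,0],[0,0,0.3],1],[[0,0,0],[0,0,0.3],1]]}}

```text
t: 5.98
eef_pos: [0.6301, 0.0304, 0.0787]
tool_rot: [0.0, 0.073, 0.997, 0.0]
contact_force: [0.1, 0.3, -1.7]
gripper_width: 0.229
```

Call:
{"op": "carry_out", "data": {"moves": [[[0,0,0],[0,0,0.2],1],[[0,0,0],[0,0,0.2],1],[[0,0,0],[0,0,0.3],1],[[0,0,0],[0,0,0.3],1]]}}

```text
t: 6.48
eef_pos: [0.6299, 0.0305, 0.0752]
tool_rot: [0.0, 0.073, 0.997, 0.0]
contact_force: [0.4, -0.1, -0.7]
gripper_width: 0.227
```

Call:
{"op": "carry_out", "data": {"moves": [[[0,0,0],[0,0,0.1],1],[[0,0,0],[0,0,0.1],1],[[0,0,0],[0,0,0.15],1],[[0,0,0],[0,0,0.15],1]]}}

```text
t: 6.98
eef_pos: [0.6298, 0.0305, 0.075]
tool_rot: [0.0, 0.073, 0.997, 0.0]
contact_force: [-5.0, -0.3, 10.1]
gripper_width: 0.224
```

Call:
{"op": "carry_out", "data": {"moves": [[[0,0,0],[0,0,-0.08],1],[[0,0,0],[0,0,-0.08],5],[[0,0,0],[0,0,-0.08],5],[[0,0,0],[0,0,-0.08],5],[[0,0,0],[0,0,-0.08],5]]}}

```text
t: 7.6
eef_pos: [0.6298, 0.0304, 0.0743]
tool_rot: [-0.0, 0.073, 0.997, -0.0]
contact_force: [-0.1, -0.5, -0.4]
gripper_width: 0.581
```

Call:
{"op": "carry_out", "data": {"moves": [[[0,0,0],[0,0,-2],5],[[0,0,0],[0,0,-5],5],[[0,0,0],[0,0,-9],5],[[0,0,0],[3,0,-9],5],[[0,0,0],[5,0,-9],5]]}}

```text
t: 8.22
eef_pos: [0.58, 0.0379, 0.1665]
tool_rot: [0.001, 0.073, 0.997, 0.0]
contact_force: [-0.5, -0.2, 0.7]
gripper_width: 0.585
```

Run:
```python
from h import *
i,im=snap('wrist','w3.png')
for l,z in(('plate',.048),('knob',.087),('level',.082)):
  for s in bot.silhouettes(l,'wrist')[:2]:
    pts=np.argwhere(s['region'])[:,::-1].astype(np.float32)
    r=cv2.minAreaRect((onz(i,pts,z)[:,:2]*1000).astype(np.float32))
    print(l,round(s['score'],2),s['location'],r)
plan([.4915,.0515,.16],110)
```

```text
plate 0.6 [315.3, 183.9] ((589.6581420898438, 37.777587890625), (178.0975799560547, 268.6312255859375), 81.3177490234375)
knob 0.81 [319.1, 71.3] ((491.75469970703125, 52.15953826904297), (39.1767692565918, 39.34748840332031), 11.836040496826172)
level 0.88 [317.1, 262.0] ((624.5577392578125, 31.47334861755371), (20.75324249267578, 137.43704223632812), 82.006103515625)
turn [ 0.1   0.08 61.59] shift [9.06 0.04 0.56] pos [0.581  0.0378 0.1657] yaw 171.59 F [ 1.4  0.9 -0.3] w 0.584 q7 1.33 t 8.43
```

View pics/w3.png

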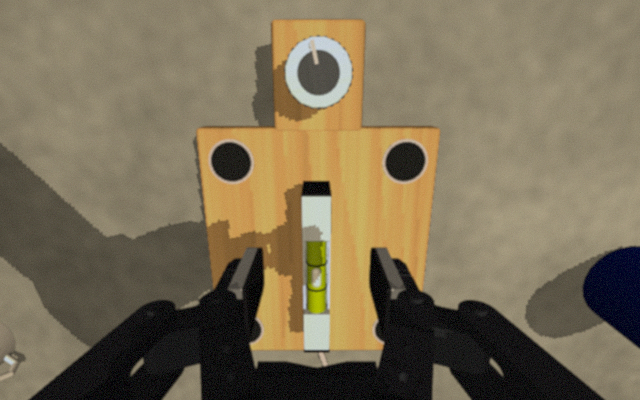

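The level stands free and aligned at (317,265), and the knob centre is at (319,72), which is world (0.4917, 0.052). Next I'll go over the knob with the wrist pre-turned, so that by the end the camera looks at the vial.

Call:
{"op": "carry_out", "data": {"moves": [[[0,0,10],[3,0,-1],6.5],[[0,0,20],[6,0,-1],6.5],[[0,0,30],[9,0,-1],6.5],[[0,0,40],[9,0,-1],6.5],[[0,0,50],[9,0,-1],6.5]]}}

```text
t: 9.05
eef_pos: [0.4923, 0.051, 0.1752]
tool_rot: [0.001, 0.491, 0.871, 0.001]
contact_force: [0.4, -0.1, -0.0]
gripper_width: 0.762
```

Call:
{"op": "carry_out", "data": {"moves": [[[0,0,10],[0,0,0],6.5],[[0,0,11.6],[0,0,0],6.5],[[0,0,11.6],[0,0,0],6.5]]}}

```text
t: 9.43
eef_pos: [0.4919, 0.0509, 0.1747]
tool_rot: [0.0, 0.573, 0.82, 0.0]
contact_force: [-0.1, -0.7, 0.0]
gripper_width: 0.761
```

Run:
```python
from h import *
plan([.4918,.052,.077],110)
```

```text
turn [0.03 0.02 0.14] shift [0.1  0.02 9.77] pos [0.4919 0.0509 0.1747] yaw 110.14 F [-0.1 -0.7  0. ] w 0.761 q7 0.26 t 9.43
```

Call:
{"op": "carry_out", "data": {"moves": [[[0,0,0],[0.1,0,3],6.5],[[0,0,0],[0.1,0,6],6.5],[[0,0,0],[0.1,0,9],6.5],[[0,0,0],[0.1,0,9.8],6.5],[[0,0,0],[0.1,0,9.8],6.5]]}}

```text
t: 10.05
eef_pos: [0.4911, 0.0517, 0.0765]
tool_rot: [-0.0, 0.573, 0.819, -0.0]
contact_force: [0.8, -0.9, -0.2]
gripper_width: 0.756
```

Call:
{"op": "carry_out", "data": {"moves": [[[0,0,0],[0,0,0],3],[[0,0,0],[0,0,0],3],[[0,0,0],[0,0,0],3],[[0,0,0],[0,0,0],3],[[0,0,0],[0,0,0],3]], "newtons": 60}}

```text
t: 10.68
eef_pos: [0.4922, 0.0522, 0.0772]
tool_rot: [0.001, 0.574, 0.819, 0.001]
contact_force: [1.7, 1.8, 6.0]
gripper_width: 0.449
```

Call:
{"op": "carry_out", "data": {"moves": [[[0,0,0],[0,0,0.1],3],[[0,0,0],[0,0,0.1],3]]}}

```text
t: 10.92
eef_pos: [0.4923, 0.0522, 0.0768]
tool_rot: [0.001, 0.574, 0.819, 0.001]
contact_force: [-0.4, 0.7, 14.7]
gripper_width: 0.451
```

Grip is good and I'm pressing with about 15 N. Now I'll turn clockwise by the minimum expected 1.3 rad, then look.

Call:
{"op": "carry_out", "data": {"moves": [[[0,0,8],[0,0,0.03],3],[[0,0,16],[0,0,0.03],3],[[0,0,24],[0,0,0.03],3],[[0,0,32],[0,0,0.03],3],[[0,0,40],[0,0,0.03],3]]}}

```text
t: 11.55
eef_pos: [0.4924, 0.0522, 0.0767]
tool_rot: [0.0, 0.82, 0.572, 0.002]
contact_force: [-0.9, 1.1, 17.1]
gripper_width: 0.447
```

Call:
{"op": "carry_out", "data": {"moves": [[[0,0,8],[0,0,0],3],[[0,0,16],[0,0,0],3],[[0,0,24],[0,0,0],3],[[0,0,32],[0,0,0],3],[[0,0,40],[0,0,0],3]]}}

```text
t: 12.18
eef_pos: [0.4926, 0.0522, 0.0767]
tool_rot: [-0.0, 0.967, 0.256, 0.002]
contact_force: [-0.7, 0.6, 17.2]
gripper_width: 0.448
```

Call:
{"op": "carry_out", "data": {"moves": [[[0,0,0],[0,0,0],3],[[0,0,0],[0,0,0],3],[[0,0,0],[0,0,0],3],[[0,0,0],[0,0,0],3],[[0,0,0],[0,0,0],3]]}}

```text
t: 12.8
eef_pos: [0.4926, 0.0521, 0.0767]
tool_rot: [-0.0, 0.966, 0.258, 0.002]
contact_force: [-0.9, 1.8, 17.5]
gripper_width: 0.452
```

Call:
{"op": "carry_out", "data": {"moves": [[[0,0,0],[0,0,0],3],[[0,0,0],[0,0,0],3],[[0,0,0],[0,0,0],3],[[0,0,0],[0,0,0],3],[[0,0,0],[0,0,0],3]]}}

```text
t: 13.42
eef_pos: [0.4927, 0.0521, 0.0767]
tool_rot: [-0.0, 0.966, 0.258, 0.002]
contact_force: [-0.3, 1.4, 17.9]
gripper_width: 0.447
```

Call:
{"op": "carry_out", "data": {"moves": [[[0,0,0],[0,0,0],3],[[0,0,0],[0,0,0],3],[[0,0,0],[0,0,0],3],[[0,0,0],[0,0,0],3],[[0,0,0],[0,0,0],3]]}}

```text
t: 14.05
eef_pos: [0.4926, 0.0521, 0.0767]
tool_rot: [-0.0, 0.966, 0.258, 0.002]
contact_force: [0.2, 0.6, 17.0]
gripper_width: 0.45
```

Run:
```python
from h import *
i,im=snap('wrist','w4.png'); plan([.4918,.052,.077],-8.4)
print(i['position'], proj(i,[[.628,.031,.082]]))
```

```text
turn [-0.06 -0.2  38.36] shift [-0.08 -0.03 -0.03] pos [0.4927 0.0522 0.0767] yaw 29.96 F [ 0.7  2.4 17.9] w 0.454 q7 -0.73 t 14.1
[0.55787326 0.09057021 0.2014274 ] [[589.17128298  -7.1229178 ]]
```

View pics/w4.png

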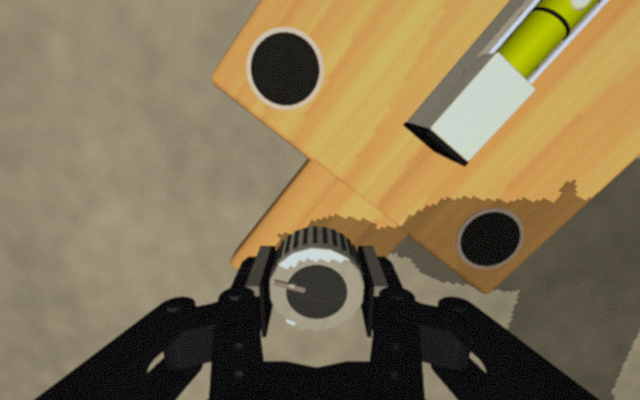

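The vial is at the picture's corner (560,20), cut off. By projection its middle comes into view when the wrist is about 44° off the board axis, so I'll turn back 6° and measure there.

Call:
{"op": "carry_out", "data": {"moves": [[[0,0,-6],[0,0,0],3],[[0,0,-6],[0,0,0],3],[[0,0,-6],[0,0,0],3],[[0,0,-6],[0,0,0],3],[[0,0,-6],[0,0,0],3]]}}

```text
t: 14.72
eef_pos: [0.4926, 0.0522, 0.0767]
tool_rot: [-0.0, 0.951, 0.309, 0.002]
contact_force: [0.4, 1.1, 17.5]
gripper_width: 0.451
```

Call:
{"op": "carry_out", "data": {"moves": [[[0,0,0],[0,0,0],3],[[0,0,0],[0,0,0],3],[[0,0,0],[0,0,0],3],[[0,0,0],[0,0,0],3],[[0,0,0],[0,0,0],3]]}}

```text
t: 15.35
eef_pos: [0.4926, 0.0522, 0.0767]
tool_rot: [-0.0, 0.951, 0.309, 0.002]
contact_force: [-0.8, 1.4, 17.8]
gripper_width: 0.451
```

Call:
{"op": "carry_out", "data": {"moves": [[[0,0,0],[0,0,0],3],[[0,0,0],[0,0,0],3],[[0,0,0],[0,0,0],3],[[0,0,0],[0,0,0],3],[[0,0,0],[0,0,0],3]]}}

```text
t: 15.98
eef_pos: [0.4926, 0.0522, 0.0767]
tool_rot: [-0.0, 0.951, 0.309, 0.002]
contact_force: [-0.1, 0.8, 17.2]
gripper_width: 0.45
```

```bash
cat >> h.py <<'E'
def vial(f):
    "wrist view of the vial, rectified: along the board axis at 5 px/mm, knob side on the left"
    i,im=snap('wrist')
    c=np.array([.628,.031,.082]);u=np.array([np.cos(np.radians(-8.4)),np.sin(np.radians(-8.4)),0]);v=np.array([-u[1],u[0],0])
    X=[(-.07,-.02),(.05,-.02),(.05,.02),(-.07,.02)]
    P=proj(i,[c+a*u+b*v for a,b in X]).astype(np.float32)
    D=np.float32([[(a+.07)*5000,(.02-b)*5000] for a,b in X])
    a=cv2.warpPerspective(im,cv2.getPerspectiveTransform(P,D),(600,200))
    b=cv2.resize(im[:150,440:],None,fx=3,fy=3,interpolation=cv2.INTER_CUBIC)
    cv2.imwrite('pics/'+f,np.vstack([a,b])[:,:,::-1]); plan([.4918,.052,.077],-8.4)
E
python3 -c "
from h import *
vial('v1.png')"
```

```text
turn [-0.05 -0.19 44.37] shift [-0.08 -0.03 -0.03] pos [0.4926 0.0522 0.0767] yaw 35.97 F [-0.8  1.1 18.2] w 0.449 q7 -0.65 t 16.02
```

View pics/v1.png

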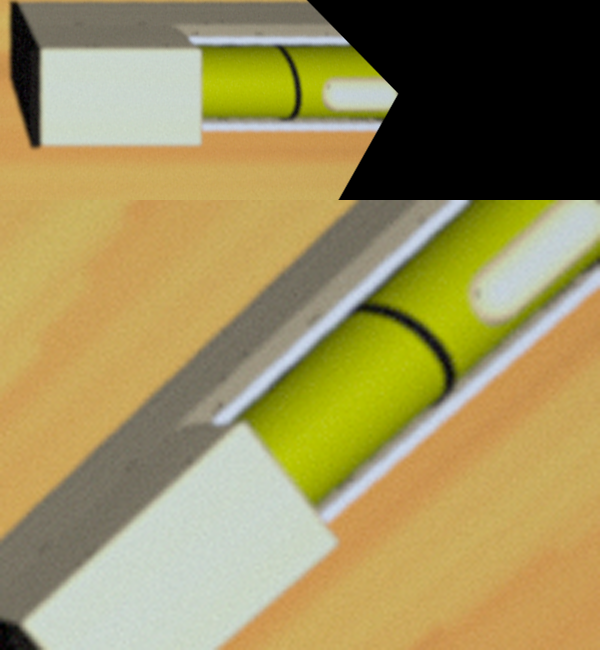

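The rectified strip shows the near line at x=297 and the bubble's near end at x=323, with the vial start at 202 (about 4.6 px/mm). That puts the bubble centre about 2.4 mm towards the rear, so it needs about 38° more clockwise. I'll turn that, then re-grip 38° back so the vial is in view for a check.

Call:
{"op": "carry_out", "data": {"moves": [[[0,0,8],[0,0,0],3],[[0,0,16],[0,0,0],3],[[0,0,24],[0,0,0],3],[[0,0,32],[0,0,0],3],[[0,0,38],[0,0,0],3]]}}

```text
t: 16.65
eef_pos: [0.4928, 0.052, 0.0767]
tool_rot: [-0.001, 1.0, -0.02, 0.002]
contact_force: [-0.5, 0.5, 17.0]
gripper_width: 0.447
```

Call:
{"op": "carry_out", "data": {"moves": [[[0,0,0],[0,0,0],3],[[0,0,0],[0,0,-0.12],3],[[0,0,0],[0,0,-0.12],6.5],[[0,0,0],[0,0,-0.12],6.5],[[0,0,0],[0,0,-0.12],6.5]]}}

```text
t: 17.27
eef_pos: [0.4902, 0.0518, 0.076]
tool_rot: [0.0, 1.0, -0.018, -0.001]
contact_force: [-0.0, -0.5, 0.1]
gripper_width: 0.76
```

Call:
{"op": "carry_out", "data": {"moves": [[[0,0,-8],[0,0,0],6.5],[[0,0,-17],[0,0,0],6.5],[[0,0,-26],[0,0,0],6.5],[[0,0,-34],[0,0,0],6.5],[[0,0,-40],[0,0,0],6.5]]}}

```text
t: 17.9
eef_pos: [0.4905, 0.0518, 0.0762]
tool_rot: [-0.0, 0.945, 0.327, -0.0]
contact_force: [-0.4, 0.1, -1.1]
gripper_width: 0.761
```

Call:
{"op": "carry_out", "data": {"moves": [[[0,0,0],[0,0,0],6.5],[[0,0,0],[0,0,0],3],[[0,0,0],[0,0,0],3],[[0,0,0],[0,0,0],3],[[0,0,0],[0,0,0],3]]}}

```text
t: 18.52
eef_pos: [0.4913, 0.0512, 0.0765]
tool_rot: [0.0, 0.946, 0.325, 0.0]
contact_force: [0.4, -4.1, 2.4]
gripper_width: 0.448
```

Call:
{"op": "carry_out", "data": {"moves": [[[0,0,0],[0,0,0.06],3],[[0,0,0],[0,0,0.12],3],[[0,0,0],[0,0,0.12],3],[[0,0,0],[0,0,0.12],3]]}}

```text
t: 19.02
eef_pos: [0.4913, 0.0512, 0.0758]
tool_rot: [0.0, 0.946, 0.325, 0.0]
contact_force: [-2.2, -4.7, 11.2]
gripper_width: 0.448
```

Call:
{"op": "carry_out", "data": {"moves": [[[0,0,0],[0,0,0.08],3],[[0,0,0],[0,0,0.08],3],[[0,0,0],[0,0,0.08],3],[[0,0,0],[0,0,0.08],3],[[0,0,0],[0,0,0.08],3]]}}

```text
t: 19.65
eef_pos: [0.4914, 0.0512, 0.0755]
tool_rot: [-0.0, 0.946, 0.325, 0.0]
contact_force: [-4.6, -4.7, 19.6]
gripper_width: 0.452
```

Call:
{"op": "carry_out", "data": {"moves": [[[0,0,0],[0,0,0],3],[[0,0,0],[0,0,0],3],[[0,0,0],[0,0,0],3],[[0,0,0],[0,0,0],3],[[0,0,0],[0,0,0],3]]}}

```text
t: 20.27
eef_pos: [0.4913, 0.0512, 0.0755]
tool_rot: [-0.0, 0.946, 0.325, 0.0]
contact_force: [-5.1, -5.1, 20.2]
gripper_width: 0.449
```

Call:
{"op": "carry_out", "data": {"moves": [[[0,0,0],[0,0,0],3],[[0,0,0],[0,0,0],3],[[0,0,0],[0,0,0],3],[[0,0,0],[0,0,0],3],[[0,0,0],[0,0,0],3]]}}

```text
t: 20.9
eef_pos: [0.4913, 0.0512, 0.0755]
tool_rot: [-0.0, 0.946, 0.325, 0.0]
contact_force: [-4.4, -4.7, 20.5]
gripper_width: 0.447
```

Call:
{"op": "carry_out", "data": {"moves": [[[0,0,0],[0,0,0],3],[[0,0,0],[0,0,0],3],[[0,0,0],[0,0,0],3],[[0,0,0],[0,0,0],3],[[0,0,0],[0,0,0],3]]}}

```text
t: 21.52
eef_pos: [0.4914, 0.0512, 0.0755]
tool_rot: [-0.0, 0.946, 0.325, 0.0]
contact_force: [-3.4, -5.3, 20.5]
gripper_width: 0.446
```

Call:
{"op": "carry_out", "data": {"moves": [[[0,0,0],[0,0,0],3],[[0,0,0],[0,0,0],3],[[0,0,0],[0,0,0],3],[[0,0,0],[0,0,0],3],[[0,0,0],[0,0,0],3]]}}

```text
t: 22.15
eef_pos: [0.4914, 0.0512, 0.0755]
tool_rot: [-0.0, 0.946, 0.325, 0.0]
contact_force: [-4.4, -5.2, 19.1]
gripper_width: 0.452
```

```bash
python3 -c "
from h import *
vial('v2.png')"
```

```text
turn [-3.000e-02 -5.000e-02  4.632e+01] shift [ 0.08 -0.03 -0.15] pos [0.4914 0.0512 0.0755] yaw 37.92 F [-3.8 -5.2 19.9] w 0.452 q7 -0.63 t 22.2
```

View pics/v2.png

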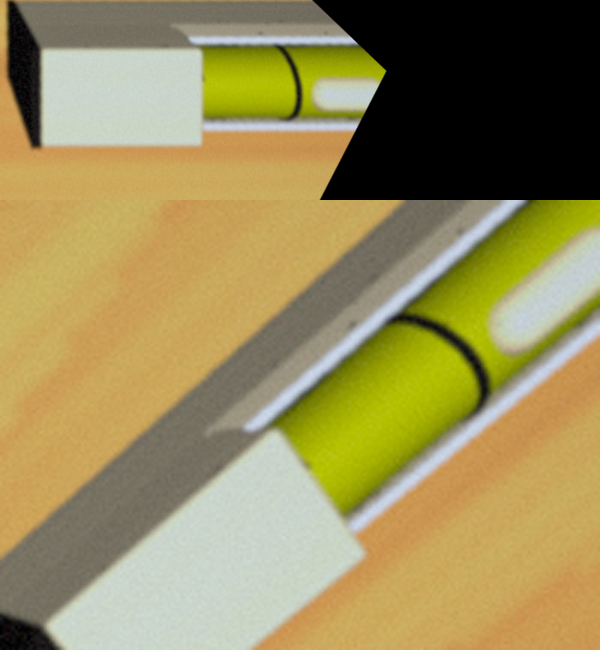

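The gap between the near line (300) and the bubble's near end (313) is now 13 px, about 2.8 mm; a centred bubble would give 3.0 mm. The bubble is centred within about 0.5 mm, with a steady push of about 20 N, so I'm handing in.

```bash
python3 -c "
from h import *
print(bot.hand_in())"
```

```text
the job is handed in; nothing more can be done
None
```

I stood the middle-sized level (measured 129 mm) on the board, lengthwise and bubble up, and let go of it. I then pressed the knob down and turned it about 112° clockwise in all. I re-gripped it once so the wrist camera could see the vial, and handed in at about 22 s still holding it pressed.

**Bubble:** my last wrist picture showed its knob-side end about 2.8 mm past the near line, and 3.0 mm would be exactly centred. So it is within about 0.5 mm of the middle, against the 2.5 mm allowed. Only the knob-side half of the vial was in view, so this rests on the near line and the bubble's known 14 mm length.

**Pad:** the push was steady at about 20 N, against the roughly 8 N needed. I took the pad to be home from that force and did not measure its squash directly.

**Disagreements:** the top camera first put the level 8–10 mm off in y. I went with the wrist camera, and the grasp was good. At the end there was also a small steady sideways force on the knob, about 5 N each in x and y.

**Bystanders:** I did not check the portafilter, cups, jar or spoon in a final picture. All the moves passed clear of them and I saw no unexpected forces.

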